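# Find the stamped parts crate and push it into the dispatch lane

### The arm

A 6-joint arm with a two-finger parallel gripper is mounted at the origin on the work surface. World frame = base frame: x ahead of the robot, y to its left, z up, the work surface at z = 0. Lengths are in mm, angles in rad, forces in N, time in s.
With the tool pointing down it reaches from about 250 to 850 mm from the base axis. Payload 12.5 kg.
Tool frame: the origin (TCP) lies midway between the tips of the shut fingers; the grasp point (between the pads) lies arm.hold_point_z behind it (arm.hold_point_z is the distance from the TCP to the grasp point, in mm); z points along the fingers, y is the line along which they close (so a half turn about z gives the same grasp; the last joint's range is limited). The gripper opens to 93 mm and grips with 3 to 60 N. Pads are 15 mm wide; open, the fingers measure 128 mm over their backs; the gripper's body (75 mm by 188 mm) begins 65 mm behind the grasp point.
Start: joints at [1.258, 0.351, 1.652, -0, 1.139, -0.085], TCP at [124.178, 535.784, 218.633] pointing down, gripper open.
Joint ranges: [-2.75, 2.75], [-0.79, 2.1], [0.01, 2.65], [-1.57, 4.71], [0.07, 3.14], [-2.87, 2.87]. Speed limits (rad/s): [2.22, 2.22, 2.79, 3.14, 3.14, 3.14].

### API

Orientations are given as a unit quaternion [w, x, y, z].
In Python, from cell import arm gives the robot as it stands.
- The arm moves only by the shell command python3 -m creep 'ROWS' [FORCE]. ROWS is JSON, a list that holds one entry, the list of rows, each a list of 5 numbers: the shift along the world's x, y, z in m, then the turn about the world's z in rad, then the gripper command: -1 is shut, 1 is fully open, values between are in proportion. In form: [[[tx, ty, tz, roll, fingers], ...]]. A call has 1 to 20 rows; each row shifts and turns the commanded pose from where the row before left it; what a row does not reach is not made up. A row lasts 1/10 s, in which the tool goes at most 50 mm and 8.59 degrees, less where a joint would pass 70% of its speed; a pose out of reach is approached as far as the arm can. A call with a gripper value outside its range is refused whole. The fingers move at their own pace and stop on an object; FORCE is the grip in N (left out, the last holds). Time passes only in rows, so rows that do not move let the fingers close. It gives the time, the measured TCP pose, the force, the opening and the grip force at its end, in the units of the state.
- arm.sense(): the state, without advancing time (a new reading comes with each control period).
- arm.camera(name): name is "scene" or "top"; returns (picture, depth): 420x560x3 uint8, blue, green, red; 420x560 float32, mm along the optical axis (not along the pixel's ray), 0 where there is no reading.
- arm.camera_model(name): a dict with "fovy" (degrees; the focal length in pixels is half the picture's height over the tangent of half this angle, whatever the lens; pixels are square), "cx", "cy" (the principal point, pixels), "extrinsics" (4x4, takes a point from camera to world coordinates). Camera axes: x right, y down, z forward; pixel columns grow to the right and rows downward; lengths in mm; the calibration is good to about 2 mm. A picture is of the moment at which its call begins. camera_model takes no time and is no camera call.
- arm.close_job(): hands the job in; it is judged then, once.
The state is a dict: "clock": time; "joints": joint angles; "dq": joint speeds; "joint_efforts": joint torques, N m; "position": TCP position; "orientation": TCP orientation; "force": force on the tool from outside, world axes, zero at the start; "torque": the same for the moment, N m; "gripper_width": opening from 0.0 (shut) to 1.0 (fully open); "finger_force": force on a finger pad.
Only numpy, scipy, OpenCV 4.12 (cv2) and the standard library are available. Lean on these libraries where they do the work, as an engineer would, in place of code of your own. Each camera call takes 0.05 s, during which the arm holds its last target. There are 200 camera calls.

### The job

Two look-alike pine parts crates stand one on each side of the taped dispatch lane, and only one has the shipping stamp branded on its underside. With the fingertips, tip both crates over onto their sides, clear of the lane, so that their undersides can be seen; then push the stamped one, still on its side, squarely in between the two tape lines of the lane and leave the other lying clear of the lane. Push only: do not lift or carry the crates, and leave everything else on the bench where it is.

Things in the scene. Friction and masses are not known exactly. Their poses are not given: they have to be found in the camera images.
- crate_a: one of two look-alike closed pine crates, 96 (its x) x 110 (y) x 140 high (z), 0.3-0.65 kg, upright on two runners 10 high along its y. Origin: centre of the underside, at the runners' foot; z points to the lid. At the start x points away from the robot within 20 deg, one crate each side of the lane. Pushed near the top along its x it tips over without sliding and falls past 35 deg. One is stamped
- crate_b: the other crate: the same size, weight, axes and origin as crate_a
- crate_a_center (a point): centre of crate_a, half-way up (70 above its origin along its z)
- crate_b_center (a point): centre of crate_b, half-way up
- stamp (a point): centre of the dark branded stamp, 76 x 48, a frame with a wheat-ear sign, on the underside board between the runners of the stamped crate, 10 above its origin along its z: the crate whose origin lies within 20 mm of this point is the stamped one
- lane: the dispatch lane: two parallel strips of flat black tape on the bench, each 25 wide and 500 long, 200 apart between inner edges. Origin: midway between the strips, on the bench; x runs along the lane away from the robot, y across it to the left; the strips run from x = -220 to +280. No thickness to speak of
- packed_crate: a larger strapped crate already lying at the far end of the dispatch lane, 120 (along the lane) x 170 x 85 high, not one of the two; leave it alone
- gauge: round steel pressure gauge lying face up behind the place of the crates, 63 across, 26 high, its brass stem along its own -x; leave it alone
- needle_valve: clear valve block with black knob on an 85 x 85 white plate, 62 high in all; leave it alone
- solenoid_valve: steel valve with black coil on an 85 x 85 white plate, 80 high in all; leave it alone
- tee: steel tee fitting, 70 x 47 x 22 high; leave it alone
- spanner: open-ended spanner about 170 long, lying flat; leave it alone
- oil_bottle: upright bottle, 58 across, 150 high; leave it alone
Not all that is in view belongs to the job. Leave any red look-alike of the crate_b alone.

How it is judged:
By the outcome, as a careful person would: the job done as asked, in the order asked, and still so for the second after the job is handed in, with the robot touching nothing.
It also fails if it takes over 61 s, if anything falls off the work surface, if the arm or the gripper's body presses on something with over 40 N, if the wrist force passes 120 N, or if a joint passes its speed limit or range.

## Working session

There is one attempt and no reset: what is moved stays moved. The work goes in short steps, Python scripts to look and compute and a shell command to move; the robot and the scene stay as the last step left them, time stands still between calls to the robot, and variables do not carry over. Pictures are saved under pics/ and viewed, at most 10 in all, crops included, and the job is handed in when it is done.

```bash
mkdir -p pics; ls; cat > h.py <<'E'
import numpy as np,cv2
from cell import arm
def K(n):
    m=arm.camera_model(n); f=210/np.tan(np.radians(m['fovy'])/2); return f,m['cx'],m['cy'],np.array(m['extrinsics'])
def pts(n,d):
    f,cx,cy,E=K(n); v,u=np.mgrid[:420,:560]
    P=np.stack([(u-cx)/f*d,(v-cy)/f*d,d],-1)@E[:3,:3].T+E[:3,3]
    P[d==0]=np.nan; return P
def ray(n,u,v,z=0):
    f,cx,cy,E=K(n); r=E[:3,:3]@np.array([(u-cx)/f,(v-cy)/f,1]); o=E[:3,3]; return o+r*(z-o[2])/r[2]
def snap(n,name):
    p,d=arm.camera(n); cv2.imwrite(f'pics/{name}.png',p); np.savez(f'{name}.npz',p=p,d=d); return p,d
E
python3 - <<'E'
from h import *
a,_=snap('top','t0');b,_=snap('scene','s0')
for n in('top','scene'):
    m=arm.camera_model(n);print(n,m['fovy'],m['cx'],m['cy'],np.round(m['extrinsics'],2).tolist())
print(arm.hold_point_z,arm.sense())
E
```

```text
pics
top 47.53189678608325 277.372683891789 208.81999054967687 [[-0.03, -1.0, 0.07, 416.68], [-1.0, 0.03, 0.0, -23.33], [-0.01, -0.07, -1.0, 1627.97], [0.0, 0.0, 0.0, 1.0]]
scene 55.94866224868782 275.1174252719826 210.36295123424284 [[0.72, 0.59, -0.37, 965.79], [0.69, -0.62, 0.36, -434.68], [-0.02, -0.52, -0.86, 1065.44], [0.0, 0.0, 0.0, 1.0]]
18.8 {'clock': 0.1, 'joints': array([ 1.25836580e+00,  3.51160283e-01,  1.65234624e+00, -1.07897158e-05,
        1.13908475e+00, -8.46351089e-02]), 'dq': array([ 0.00123497, -0.00173288, -0.00015104,  0.00147268, -0.00165056,
       -0.00018853]), 'joint_efforts': array([ 6.04308043e-04, -4.98025239e+01, -2.85705292e+01,  6.99800346e-02,
        2.38702999e-02, -6.59490229e-05]), 'position': array([124.11083954, 535.50619722, 218.17261544]), 'orientation': array([-9.36768873e-05,  1.13649349e-01,  9.93520798e-01, -4.90467833e-04]), 'force': array([-0.20477273, -0.06700372, -0.3180457 ]), 'torque': array([-0.01027895, -0.00531817, -0.02750736]), 'finger_force': 0.0, 'gripper_width': 1.000675039678576}
```

View pics/t0.png

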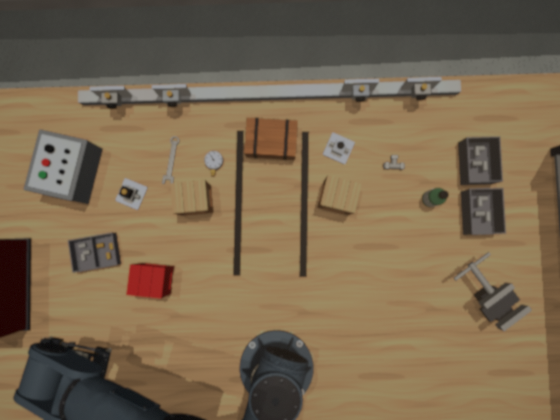

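View pics/s0.png

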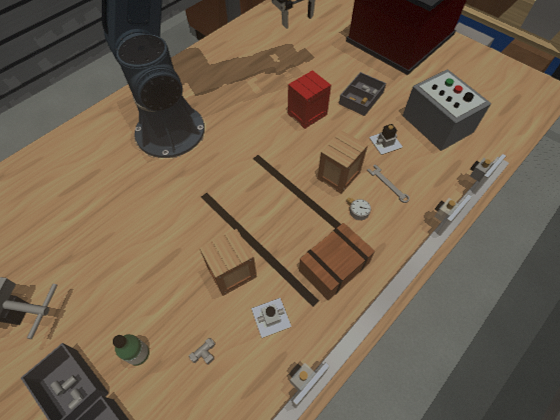

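The top view shows two pine crates, at (192,197) and (341,195), either side of the lane strips (239 and 304). The red box at (150,281) is the decoy, so I leave it alone. The scene camera looks from the far side, so tipping the crates towards the robot exposes their undersides to it.

```bash
python3 - <<'E'
from h import *
z=np.load('t0.npz');p,d=z['p'],z['d'];P=pts('top',d)
for nm,(u0,u1,v0,v1) in {'L':(165,220,170,225),'R':(312,372,165,222)}.items():
    m=np.zeros((420,560),bool);m[v0:v1,u0:u1]=True
    m&=(P[...,2]>128)&(P[...,2]<155)
    q=P[m][:,:2].astype(np.float32);print(nm,m.sum(),np.nanmedian(P[m][:,2]),cv2.minAreaRect(q),cv2.boxPoints(cv2.minAreaRect(q)).round().tolist())
g=p.max(-1)
for nm,u0,u1 in(('L',230,246),('R',296,312)):
    m=np.zeros((420,560),bool);m[125:280,u0:u1]=True;m&=g<60
    q=np.array([ray('top',u,v)[:2] for v,u in np.argwhere(m)],np.float32)
    print(nm,len(q),cv2.minAreaRect(q),cv2.boxPoints(cv2.minAreaRect(q)).round().tolist(),cv2.fitLine(q,cv2.DIST_L2,0,.01,.01).ravel())
E
```

```text
L 1086 139.86372140887636 ((565.6973266601562, 259.745361328125), (96.57420349121094, 111.23641967773438), 4.175398826599121) [[513.0, 312.0], [522.0, 201.0], [618.0, 208.0], [610.0, 319.0]]
R 1083 139.69649930889568 ((561.1724243164062, -216.91049194335938), (110.49183654785156, 96.98291778564453), 74.24950408935547) [[500.0, -257.0], [593.0, -283.0], [623.0, -177.0], [529.0, -151.0]]
L 576 ((555.4566040039062, 117.27496337890625), (14.612997055053711, 484.9564514160156), 87.45884704589844) [[313.0, 121.0], [797.0, 99.0], [798.0, 114.0], [314.0, 135.0]] [ 9.9898142e-01 -4.5122843e-02  5.5065900e+02  1.1749520e+02]
R 540 ((546.0648193359375, -107.70660400390625), (13.04293155670166, 484.4676208496094), 87.37163543701172) [[304.0, -103.0], [788.0, -125.0], [788.0, -112.0], [304.0, -90.0]] [ 9.9896115e-01 -4.5570310e-02  5.4502051e+02 -1.0747270e+02]
```

Right crate is yawed −16°, so tipping it as it stands would drop it on the tape edge. I'll first slide and square it away from the lane. The left crate can be tipped straight away.

```bash
python3 -m creep '[[[0.035,-0.018,0,0.02,-1],[0.035,-0.018,0,0.02,-1],[0.035,-0.018,0,0.02,-1],[0.035,-0.018,0,0.02,-1],[0.035,-0.018,0,0.02,-1],[0.035,-0.018,0,0.02,-1],[0.035,-0.018,0,0.02,-1],[0.035,-0.018,0,0.02,-1],[0.035,-0.018,0,0.02,-1],[0.035,-0.018,0,0.02,-1],[0.035,-0.018,0,0.02,-1],[0.035,-0.018,0,0.02,-1],[0.035,-0.018,0,0.02,-1],[0.035,-0.018,0,0.02,-1],[0.035,-0.018,0,0.02,-1],[0,0,0,0,-1],[0,0,0,0,-1]]]'
```

```text
clock: 1.8
position: [649.1, 265.4, 217.7]
orientation: [-0.001, -0.035, 0.999, -0.0]
force: [-1.1, -0.4, -0.5]
gripper_width: 0.004
finger_force: 0.0
```

```bash
python3 -m creep '[[[0,0,-0.031,0,-1],[0,0,-0.031,0,-1],[0,0,-0.031,0,-1],[-0.01,-0.0007,0,0,-1],[-0.01,-0.0007,0,0,-1],[-0.01,-0.0007,0,0,-1],[-0.01,-0.0007,0,0,-1],[-0.01,-0.0007,0,0,-1],[-0.01,-0.0007,0,0,-1],[-0.01,-0.0007,0,0,-1],[-0.01,-0.0007,0,0,-1]]]'; python3 -m creep '[[[-0.01,-0.0007,0,0,-1],[-0.01,-0.0007,0,0,-1],[-0.01,-0.0007,0,0,-1],[-0.01,-0.0007,0,0,-1],[-0.01,-0.0007,0,0,-1],[0,0,0,0,-1],[0,0,0,0,-1],[0,0,0,0,-1],[0,0,0,0,-1]]]'; python3 - <<'E'
from h import *
snap('scene','s1')
E
```

```text
clock: 2.9
position: [568.0, 260.1, 125.5]
orientation: [-0.0, -0.036, 0.999, -0.0]
force: [2.1, -0.0, 1.6]
gripper_width: 0.009
finger_force: 0.8
clock: 3.8
position: [519.5, 256.7, 125.6]
orientation: [0.0, -0.036, 0.999, 0.0]
force: [0.0, 0.1, -0.5]
gripper_width: 0.007
finger_force: 0.0
```

View pics/s1.png

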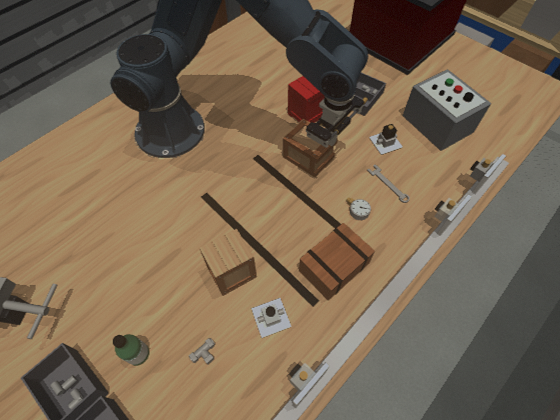

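```bash
python3 -m creep '[[[0,0,0.045,0,-1],[0.0033,-0.0219,0,-0.1,-0.2],[0.0033,-0.0219,0,-0.1,-0.2],[0.0033,-0.0219,0,-0.1,-0.2],[0.0033,-0.0219,0,-0.1,-0.2],[0.0033,-0.0219,0,-0.1,-0.2],[0.0033,-0.0219,0,-0.1,-0.2],[0.0033,-0.0219,0,-0.1,-0.2],[0.0033,-0.0219,0,-0.1,-0.2],[0.0033,-0.0219,0,-0.1,-0.2],[0.0033,-0.0219,0,-0.1,-0.2],[0.0033,-0.0219,0,-0.1,-0.2],[0.0033,-0.0219,0,-0.1,-0.2],[0.0033,-0.0219,0,-0.1,-0.2],[0.0033,-0.0219,0,-0.1,-0.2],[0.0033,-0.0219,0,-0.1,-0.2],[0.0033,-0.0219,0,-0.1,-0.2],[0.0033,-0.0219,0,-0.09,-0.2],[0,0,0,0,-0.2]]]'; python3 - <<'E'
from h import *
p,d=snap('scene','s2')
cv2.imwrite('pics/s2c.png',cv2.resize(p[110:200,250:370],None,fx=6,fy=6,interpolation=cv2.INTER_CUBIC))
E
```

```text
clock: 5.75
position: [575.6, -117.8, 170.5]
orientation: [0.0, 0.725, 0.689, -0.0]
force: [-0.1, 0.2, -0.0]
gripper_width: 0.4
finger_force: 0.0
```

View pics/s2c.png

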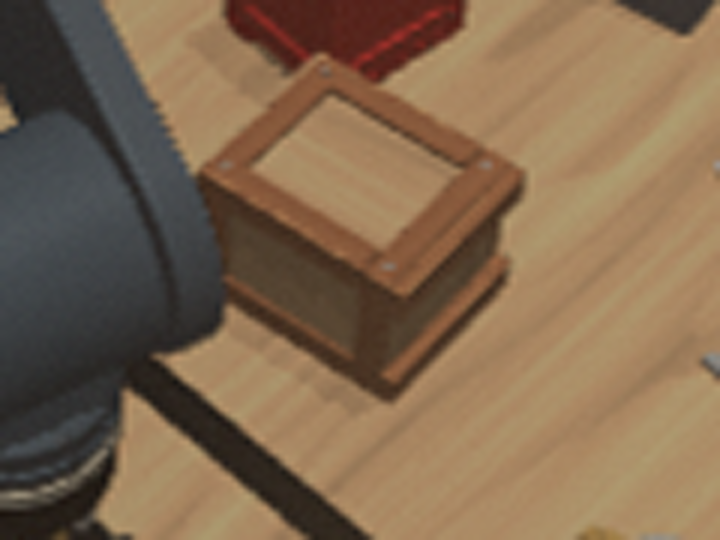

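```bash
python3 -m creep '[[[-0.008,0,-0.03,0,-0.2],[0,0,-0.04,0,-0.2],[0,0,-0.037,0,-0.2],[0,-0.01,0,0,-0.2],[0,-0.01,0,0,-0.2],[0,-0.007,0,0,-0.2],[0,-0.007,0,0,-0.2],[0,-0.007,0,0,-0.2],[0,-0.007,0,0,-0.2],[0,-0.007,0,0,-0.2],[0,-0.007,0,0,-0.2],[0,-0.007,0,0,-0.2],[0,-0.007,0,0,-0.2]]]'; python3 -m creep '[[[0,0.02,0,0,-1],[0,0.03,0,0,-1],[0,0.04,0.04,0.05,-1],[0,0.05,0.02,0.05,-1]]]'; cat > top.py <<'E'
from h import *
import sys
def rect(nm,zlo,zhi,u0,u1,v0,v1):
    p,d=snap('top',nm);P=pts('top',d);m=np.zeros((420,560),bool);m[v0:v1,u0:u1]=True
    m&=(P[...,2]>zlo)&(P[...,2]<zhi)
    n,l,s,_=cv2.connectedComponentsWithStats(m.astype(np.uint8))
    for i in range(1,n):
        if s[i,4]>300:
            q=P[l==i][:,:2].astype(np.float32);r=cv2.minAreaRect(q);print(s[i,4],r,cv2.boxPoints(r).round().tolist())
a=sys.argv;rect(a[1],*map(int,a[2:]))
E
python3 top.py t3 128 155 312 420 150 250
```

```text
clock: 7.1
position: [567.2, -192.2, 63.6]
orientation: [-0.0, 0.724, 0.69, -0.0]
force: [-0.8, 2.6, 1.7]
gripper_width: 0.398
finger_force: 1.3
clock: 7.5
position: [568.1, -60.1, 119.2]
orientation: [0.001, 0.688, 0.726, 0.0]
force: [1.6, -0.8, -0.1]
gripper_width: 0.104
finger_force: 0.0
1087 ((568.083251953125, -258.9159851074219), (111.12483978271484, 96.8213882446289), 83.02639770507812) [[513.0, -308.0], [609.0, -320.0], [623.0, -210.0], [527.0, -198.0]]
```

```bash
python3 -m creep '[[[0,0,0.045,0,-1],[0.006,-0.015,0.01,0.1,-1],[0.006,-0.015,0,0.1,-1],[0.006,-0.015,0,0.1,-1],[0.006,-0.015,0,0.1,-1],[0.006,-0.015,0,0.1,-1],[0.006,-0.015,0,0.1,-1],[0.006,-0.015,0,0.1,-1],[0.006,-0.015,0,0.1,-1],[0.006,-0.015,0,0.1,-1],[0.006,-0.015,0,0.1,-1],[0.006,-0.015,0,0.1,-1],[0.006,-0.015,0,0.1,-1],[0.006,-0.015,0,0.1,-1],[0.006,-0.015,0,0.1,-1],[0,0,0,0,-1]]]'
```

```text
clock: 9.15
position: [651.4, -271.9, 172.1]
orientation: [0.0, 0.059, 0.998, -0.0]
force: [0.3, -0.2, -0.6]
gripper_width: 0.007
finger_force: 0.0
```

```bash
python3 -m creep '[[[0,0.002,-0.025,0,-1],[0,0,-0.022,0,-1],[-0.01,0.0012,0,0,-1],[-0.01,0.0012,0,0,-1],[-0.01,0.0012,0,0,-1],[-0.01,0.0012,0,0,-1],[-0.01,0.0012,0,0,-1],[-0.01,0.0012,0,0,-1],[-0.01,0.0012,0,0,-1],[-0.01,0.0012,0,0,-1],[-0.01,0.0012,0,0,-1],[-0.01,0.0012,0,0,-1],[-0.01,0.0012,0,0,-1],[-0.01,0.0012,0,0,-1],[-0.01,0.0012,0,0,-1],[0,0,0,0,-1],[0,0,0,0,-1],[0,0,0,0,-1]]]'; python3 -m creep '[[[0.01,-0.03,0.04,0,-1],[0.03,-0.04,0.03,0,-1],[0.02,-0.04,0,0,-1],[0.02,-0.045,0,0,-1],[0,-0.045,0,0,-1],[0,0,0,0,-1]]]'
python3 top.py t4 80 110 150 420 150 310; python3 - <<'E'
from h import *
snap('scene','s4')
E
```

```text
clock: 10.95
position: [521.6, -252.3, 125.6]
orientation: [0.0, 0.059, 0.998, -0.0]
force: [0.7, -0.2, 0.3]
gripper_width: 0.005
finger_force: 0.0
clock: 11.55
position: [596.0, -450.6, 189.0]
orientation: [-0.0, 0.061, 0.998, -0.0]
force: [-0.2, 0.4, -0.2]
gripper_width: 0.008
finger_force: 0.0
1387 ((447.03094482421875, -244.6510009765625), (111.15275573730469, 139.86619567871094), 83.426513671875) [[371.0, -292.0], [510.0, -308.0], [523.0, -197.0], [384.0, -181.0]]
1519 ((440.84185791015625, 251.01820373535156), (140.32769775390625, 111.84345245361328), 3.9720513820648193) [[367.0, 302.0], [375.0, 190.0], [515.0, 200.0], [507.0, 312.0]]
```

View pics/s4.png

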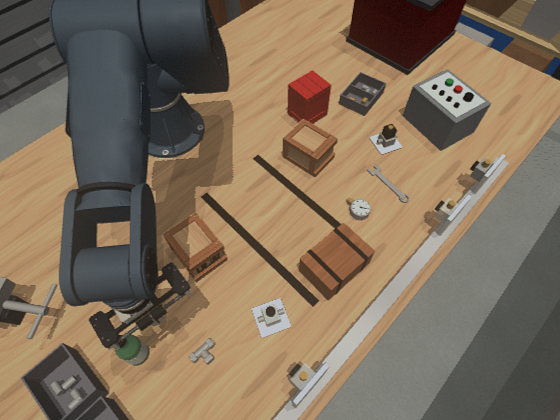

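Both crates are on their sides: left at (310,148), right at (195,246). An enlarged crop of both undersides should show which one carries the stamp.

```bash
python3 - <<'E'
from h import *
p=np.load('s4.npz')['p']
c=[cv2.resize(x,(390,390),interpolation=cv2.INTER_CUBIC) for x in(p[115:180,278:343],p[212:277,160:225])]
o=np.hstack(c).astype(float);cv2.imwrite('pics/s4c.png',np.clip(255*(o/255)**.55,0,255).astype(np.uint8))
E
```

```text
(no output)
```

View pics/s4c.png

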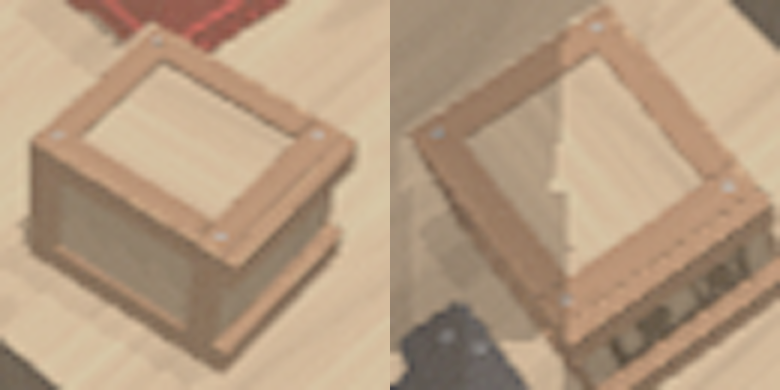

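The stamp shows on the right crate's underside (dark marks at about (212,268) in the scene view); the left one is plain. Now I'll get behind its outer side and push it across.

```bash
python3 -m creep '[[[-0.0099,0.0066,0,-0.0934,0.6],[-0.0099,0.0066,0,-0.0934,0.6],[-0.0099,0.0066,0,-0.0934,0.6],[-0.0099,0.0066,0,-0.0934,0.6],[-0.0099,0.0066,0,-0.0934,0.6],[-0.0099,0.0066,0,-0.0934,0.6],[-0.0099,0.0066,0,-0.0934,0.6],[-0.0099,0.0066,0,-0.0934,0.6],[-0.0099,0.0066,0,-0.0934,0.6],[-0.0099,0.0066,0,-0.0934,0.6],[-0.0099,0.0066,0,-0.0934,0.6],[-0.0099,0.0066,0,-0.0934,0.6],[-0.0099,0.0066,0,-0.0934,0.6],[-0.0099,0.0066,0,-0.0934,0.6],[-0.0099,0.0066,0,-0.0934,0.6],[-0.0099,0.0066,0,-0.0934,0.6],[0,0,0,0,0.6]]]'
```

```text
clock: 13.35
position: [438.0, -338.7, 190.9]
orientation: [-0.0, 0.722, 0.692, 0.0]
force: [0.1, -0.4, 0.1]
gripper_width: 0.798
finger_force: 0.0
```

```bash
python3 -m creep '[[[0,0,-0.035,0,0.6],[0,0,-0.045,0,0.6],[0,0,-0.045,0,0.6],[0,0,-0.03,0,0.6],[0.0006,0.013,0,0,0.6],[0.0006,0.013,0,0,0.6],[0.0006,0.013,0,0,0.6],[0.0006,0.013,0,0,0.6],[0.0006,0.013,0,0,0.6],[0.0006,0.013,0,0,0.6],[0.0006,0.013,0,0,0.6],[0.0006,0.013,0,0,0.6],[0.0006,0.013,0,0,0.6],[0.0006,0.013,0,0,0.6],[0.0006,0.013,0,0,0.6],[0.0006,0.013,0,0,0.6],[0.0006,0.013,0,0,0.6],[0.0006,0.013,0,0,0.6],[0.0006,0.013,0,0,0.6],[0,0,0,0,0.6]]]'; python3 top.py t5 80 102 150 420 150 310
```

```text
clock: 15.35
position: [446.9, -143.5, 35.2]
orientation: [-0.001, 0.721, 0.693, -0.0]
force: [-0.1, 0.7, 0.2]
gripper_width: 0.801
finger_force: 0.0
764 ((453.519775390625, -64.2933349609375), (80.78034210205078, 138.04185485839844), 88.48442840576172) [[383.0, -103.0], [521.0, -106.0], [524.0, -26.0], [386.0, -22.0]]
1488 ((440.8923034667969, 251.09786987304688), (140.08177185058594, 111.21146392822266), 4.226970672607422) [[367.0, 301.0], [375.0, 190.0], [515.0, 201.0], [507.0, 312.0]]
```

```bash
python3 -m creep '[[[0.0005,0.011,0,-0.002,0.6],[0.0005,0.011,0,-0.002,0.6],[0.0005,0.011,0,-0.002,0.6],[0.0005,0.011,0,-0.002,0.6],[0.0005,0.011,0,0,0.6],[0.0004,0.01,0,0,0.6],[0.0004,0.01,0,0,0.6],[0.0004,0.007,0,0,0.6],[0,0.004,0,0,0.6],[0,0.002,0,0,0.6],[0,0,0,0,0.6],[0,0,0,0,0.6]]]'; python3 -m creep '[[[0,-0.02,0,0,0.6],[0,-0.04,0,0,0.6],[0,-0.04,0.04,0,0.6],[0,-0.04,0.045,0,0.6],[0,-0.04,0.045,0,0.6],[0,-0.04,0.03,0,0.6],[0,-0.04,0,0,0.6],[0,0,0,0,0.6]]]'; python3 top.py t6 80 102 150 420 150 310
```

```text
clock: 16.6
position: [451.1, -57.5, 35.5]
orientation: [-0.0, 0.724, 0.689, 0.0]
force: [0.3, 1.0, -0.4]
gripper_width: 0.798
finger_force: 0.0
clock: 17.4
position: [451.0, -303.3, 176.6]
orientation: [0.002, 0.726, 0.688, -0.0]
force: [-0.3, 0.8, -0.5]
gripper_width: 0.799
finger_force: 0.0
1460 ((455.71051025390625, 8.298370361328125), (109.59326934814453, 138.529052734375), 88.45500183105469) [[385.0, -45.0], [523.0, -48.0], [526.0, 61.0], [388.0, 65.0]]
1485 ((440.7118225097656, 250.85409545898438), (139.6486358642578, 112.63579559326172), 4.153781414031982) [[367.0, 302.0], [375.0, 190.0], [514.0, 200.0], [506.0, 312.0]]
```

View pics/t6.png

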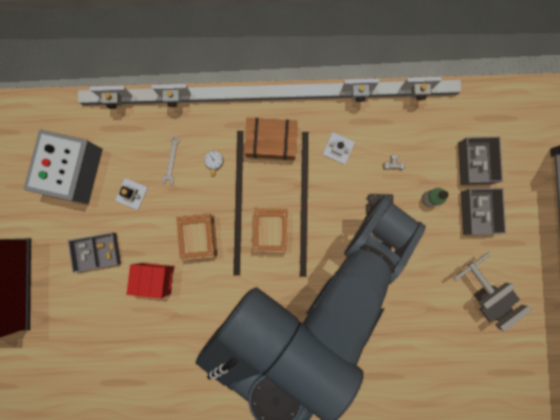

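The stamped crate lies in the lane at (270,231), within about 1 mm of the centre line and 1° of square. The other is clear at (196,237), nothing else looks disturbed, and the robot touches nothing.

```bash
python3 -c "
from cell import arm
print(arm.close_job())"
```

```text
the job is handed in; nothing more can be done
None
```

Job handed in at about 17.5 s: both crates are on their sides, the stamped one (right of the lane) squarely between the tape lines and the plain one clear to the left; I first slid the right crate outward, upright, so it would tip clear of the lane.

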